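Close and latch the sloping cheese case

TASK

Close the sloping lid of the cheese case and secure it with its turn latch: swing the lid down, then press it down against its sprung buffers and, while it is pressed down, turn the latch handle a quarter turn so that the tongue lies fully under the keeper and the lid stays held down by itself. Let go, and leave the things standing round the case where they are.

Things in the scene. Friction and masses are not known exactly. Their poses are not given: they have to be found in the camera images.
- case: Fixed wooden display case with a sloping top, 300 mm wide (y), 220 mm deep (x), 50 mm high in front and 190 mm at the back, holding two cheeses. Origin at the centre of its underside; x from its front (towards the robot) to its back, y to the left, z up. Shut, its lid slopes 35 degrees from level, falling towards the front
- lid (a joint): Wooden lid frame with a clear pane. Value in rad: 0 = hard down on the case; grows as the front edge swings up about the back edge. Open at the start; hinge friction (0.45 N m) holds it where it is left, so it must be pushed down. Unlatched, it comes to rest on its buffers at 0.04 to 0.07 rad; held by the latch, at 0.01 to 0.015 rad
- lid_hinge (a point): Middle of the hinge line (upper back edge), on the lid's underside. Turns with the lid: x from the lid's front edge to the hinge (the lid extends along -x), y along the hinge line, z out of the lid's outer face. The lid opens by turning about +y. Lid 300 mm wide, 245 mm from hinge to front edge, 14 mm thick
- lid_front (a point): Middle of the lid's free front edge, on its outer face; axes as lid_hinge. The front rail is solid from here to 80 mm back (+x), over the full width: a good place to push. Under its ends two sprung rubber buffers carry the lid over the last 16 mm at this edge (about 0.6 N per mm in all) and push it up again when let go
- latch (a joint): Metal turn latch on the lid's front rail. Value in rad: 0 = open, tongue parallel to the front edge pointing left; grows anticlockwise seen from outside the lid; at 1.57 the tongue points over the front edge, under the keeper (stops: -0.6, 1.64). Friction (0.06 N m) holds it. With the lid up on its buffers the tongue strikes the keeper's side at about 1.05
- latch_handle (a point): Centre of the latch's wing handle, on the turning axis, 22 mm above the lid's outer face, 45 mm back from the front edge. Turns with the latch: y along the handle towards the tongue's tip, x across it, z out of the lid along the axis. Handle: bar 84 mm long, 16 mm thick, 24 mm high (10 to 34 mm above the lid), to be pinched across its thickness
- latch_tongue_tip (a point): Tip of the flat tongue under the handle, 74 mm from the turning axis; 18 mm wide, 8 mm thick, its upper side 10 mm above the lid's outer face; axes as latch_handle. It passes under the keeper only with the lid pressed to within 3 mm of hard down (8 to 10 N on the handle)
- keeper (a point): Middle of the underside of the keeper's roof. The keeper is a metal bracket 36 mm wide at the middle of the case's front, rising before the lid's edge and overhanging towards it: roof 22 mm thick, from 5 to 39 mm beyond the shut lid's edge, its top 35 mm above the shut lid's outer face. Axes as case
- honey_jar: Bystander: glass honey jar, 67 mm wide, 85 mm tall, standing left of the case. Origin at the centre of its underside
- flat_tin: Bystander: flat oblong tin, 63 x 105 x 29 mm, lying farther left of the case, towards the robot. Origin at the centre of its underside
- big_weight: Bystander: brass scale weight, 44 mm wide, 50 mm tall, standing left of the case, towards the robot. Origin at the centre of its underside
- price_card: Bystander: wooden block with an upright price card, 26 x 85 x 87 mm, standing farther left of the case. Origin at the centre of its underside

How it is judged (in metres and radians):
On the way, in this order (a step that is already met when the one before it is completed fails the run):
1. the lid is swung down onto its buffers (within 0.09 rad of shut), the latch still open (value of joint lid below 0.09 rad and value of joint latch below 0.9 rad), for 0.2 s.
2. the latch is turned home (past 1.37 rad) with the lid held down (below 0.025 rad) (value of joint latch above 1.37 rad and value of joint lid below 0.025 rad), for 0.2 s.
At the end, for the whole second after the job is handed in: the lid is held down below 0.025 rad by the latch, the latch is turned past 1.37 rad (tongue under the keeper), both at rest, and no bystander has moved more than 30 mm (all of step 2 and velocity of joint each of lid, latch below 0.05 rad/s and not (distance of any of honey_jar, flat_tin, big_weight, price_card from where it was at the start of the episode above 0.03 m)); the robot touches nothing.
It fails at once if the honey jar is moved more than 30 mm (distance of honey_jar from where it was at the start of the episode above 0.03 m).
It fails at once if the flat tin is moved more than 30 mm (distance of flat_tin from where it was at the start of the episode above 0.03 m).
It fails at once if the big weight is moved more than 30 mm (distance of big_weight from where it was at the start of the episode above 0.03 m).
It fails at once if the price card is moved more than 30 mm (distance of price_card from where it was at the start of the episode above 0.03 m).
It also fails if it takes over 51 s, if anything falls off the work surface, if the arm or the gripper's body presses on something with over 40 N, if the wrist force passes 120 N, or if a joint passes its speed limit or range.

ROBOT

A 6-joint arm with a two-finger parallel gripper is mounted at the origin on a cart in front of the work surface, level with it; the furniture and walls round the work are solid. World frame = base frame: x ahead of the robot, y to its left, z up, the work surface at z = 0. Lengths are in m, angles in degrees, forces in N, time in s.
With the tool pointing down it reaches from about 0.325 to 0.9 m from the base axis. Payload 6.1 kg.
Tool frame: the origin (TCP) lies at the very end of the fingers, on their centre line; the grasp point (between the pads) lies 19 mm behind it (robot.hold_point_z is the distance from the TCP to the grasp point, in m); z points along the fingers, y is the line along which they close (so a half turn about z gives the same grasp; the last joint's range is limited). The gripper opens to 85 mm and grips with 20 to 120 N. Pads are 22 mm wide; open, the fingers measure 114 mm over their backs; the gripper's body (76 mm by 85 mm) begins 54 mm behind the grasp point. The pads swing forward as they close: fully open they stand 13 mm farther back than shut.
Start: joints at [58.665, 12.628, 87.462, -0, 79.91, -7.225], TCP at [0.255, 0.57, 0.231] pointing down, gripper open.
Joint ranges: [-170.65, 170.65], [-52.31, 119.04], [5.05, 147.46], [-71.25, 251.25], [11.57, 151.72], [-153.62, 153.62]. Speed limits (degrees/s): [147.25, 147.25, 172.46, 180, 180, 180].

INTERFACE

Orientations are given as [roll, pitch, yaw] about the fixed x, y, z axes, in that order (R = Rz(yaw) Ry(pitch) Rx(roll)).
In Python, from bench import readout, optics, ticket, outline_of, mark_of, robot gives the robot as it stands. The module is installed in compiled form; this text tells all that it offers.
- The arm moves only by the tool send_rows, never from a script. Its argument "moves" is a list of rows, each a list of 7 numbers: the shift along the tool's x, y, z normalised to -1 to 1, where 1 is 0.04 m, then the turn, a rotation vector about the tool's x, y, z normalised to -1 to 1, where 1 is 2 pi rad, then the opening, from 0 (shut) to 1 (fully open). In form: [[tx, ty, tz, rx, ry, rz, claw], ...]. A call has 1 to 12 rows; each row shifts and turns the commanded pose from where the row before left it, along the tool's axes as they then stand; what a row does not reach is not made up. A row lasts 1/10 s, in which the tool goes at most 50 mm and 8.59 degrees, less where a joint would pass 70% of its speed; a pose out of reach is approached as far as the arm can. A call with a number of a shift or a turn outside -1 to 1 is refused whole. A call with a gripper value outside its range is refused whole. The fingers move at their own pace and stop on an object; the grip force is fixed at half the most. Time passes only in rows, so rows that do not move let the fingers close. It gives the time, the measured TCP pose, the force, the opening and the grip force at its end, in the units of the state.
- readout.state(): the state, without advancing time (a new reading comes with each control period).
- optics.capture(name): name is "side" or "top" or "wrist"; returns the picture (400x640x3 uint8, blue, green, red); there is no depth.
- optics.camera_model(name): a dict with "mtx" (3x3 intrinsics, pixels), "rvec" (rotation vector, rad) and "tvec" (3), from world to camera coordinates, as OpenCV has them. Camera axes: x right, y down, z forward; pixel columns grow to the right and rows downward; lengths in m; the calibration is good to about 2 mm. A picture is of the moment at which its call begins: read the wrist's pose just before it. camera_model takes no time and is no camera call; for the wrist camera it gives the pose at the moment of the call.
- ticket.sign_off(): hands the job in; it is judged then, once.
Trained networks look in the newest picture that a camera, given by its name, has taken for a name from the list of things; names that differ only in an ending like _2 or _b are one class to them, and where a whole thing is asked for, a point or a joint stands for the part that bears it (a point fixed in the world has none). Each returns a list of dicts, best first, with "confidence" (0 to 1); they miss things now and then, are a little off and sometimes report something else, mostly with a low value. They report only what shows in the picture. A call takes as long as a camera call.
- outline_of(camera, label): "region" (400x640 bool, what is visible of it) and "position" ([column, row] as shares, 0 to 1, of the picture: columns of its width, rows of its height, amid what is visible of it).
- mark_of(camera, label): "position" ([column, row] as shares, 0 to 1, of the picture: columns of its width, rows of its height: a listed point, or the origin of a listed thing).
The state is a dict: "time": time; "joints": joint angles; "joint_vel": joint speeds; "joint_efforts": joint torques, N m; "eef_pos": TCP position; "tcp_rot": TCP orientation; "ft_force": force on the tool from outside, world axes, zero at the start; "wrist_torque": the same for the moment, N m; "opening": finger opening in m; "finger_force": force on a finger pad.
Only numpy, scipy, OpenCV 4.12 (cv2) and the standard library are available. Lean on these libraries where they do the work, as an engineer would, in place of code of your own. Each camera call takes 0.05 s, during which the arm holds its last target. There are 200 camera calls.

## Working session

There is one attempt and no reset: what is moved stays moved. The work goes in short steps, Python scripts to look and compute and a tool call to move; the robot and the scene stay as the last step left them, time stands still between calls to the robot, and variables do not carry over. Pictures are saved under pics/ and viewed, at most 10 in all, crops included, and the job is handed in when it is done.

Besides the shell and the picture viewer there is one more tool, called after "Call:" in YAML: its name, and indented under it one key for each argument. send_rows: Moves the arm, as the interface text tells. Its arguments: {"type":"object","properties":{"moves":{"type":"array"}},"required":["moves"]}

```bash
mkdir -p pics; cat > h.py <<'E'
import numpy as np, cv2
from bench import readout, optics, ticket, outline_of, mark_of, robot
def cam(n):
    m=optics.camera_model(n); return np.array(m["mtx"]),cv2.Rodrigues(np.array(m["rvec"],float))[0],np.array(m["tvec"],float).ravel()
def px(p): return np.array(p["position"])*[640,400]
def tri(a,b,pa,pb):
    P=[ (lambda K,R,t:K@np.c_[R,t])(*cam(n)) for n in (a,b)]
    X=cv2.triangulatePoints(P[0],P[1],np.array(pa,float).reshape(2,1),np.array(pb,float).reshape(2,1)).ravel(); return X[:3]/X[3]
def proj(n,X):
    K,R,t=cam(n); x=K@(R@np.array(X,float).T+t[:,None] if np.ndim(X)>1 else R@np.array(X,float)+t); return (x[:2]/x[2]).T
E
python3 - <<'E'
from h import *
print(readout.state())
ims=[]
for n in("side","top"):
    im=optics.capture(n); cv2.imwrite(f"pics/{n}0.png",im)
    K,R,t=cam(n); print(n,(-R.T@t).round(3))
    for l in("case","lid_hinge","lid_front","latch_handle","latch_tongue_tip","keeper","honey_jar","flat_tin","big_weight","price_card"):
        print(l,[(px(d).round(1).tolist(),round(d["confidence"],2)) for d in mark_of(n,l)[:2]])
E
```

```text
{'time': 0.0, 'joints': array([ 5.86679827e+01,  1.26781609e+01,  8.75262036e+01, -9.27439986e-05,
        7.99109917e+01, -7.22458958e+00]), 'joint_vel': array([ 0.02801952,  0.10233935, -0.0546993 , -0.00353314,  0.0148262 ,
        0.06463957]), 'joint_efforts': array([ 1.25283652e-03, -4.96908116e+01, -3.89396024e+01, -9.76417914e-05,
        1.10350235e-02,  3.44911496e-05]), 'eef_pos': array([0.25495737, 0.56995766, 0.23016364]), 'tcp_rot': array([-1.79885548e+02, -1.44165151e-02,  1.55892574e+02]), 'ft_force': array([-0.75772272,  0.08537866, -0.89732597]), 'wrist_torque': array([-0.0049648 , -0.01759488, -0.06530217]), 'finger_force': 0.0, 'opening': 0.08575647692996988}
side [0.412 0.822 0.495]
case [([328.5, 211.8], 0.65), ([373.3, 188.2], 0.65)]
lid_hinge [([290.0, 147.7], 0.95)]
lid_front [([377.4, 130.0], 0.93)]
latch_handle [([361.7, 119.0], 0.63)]
latch_tongue_tip [([374.1, 132.3], 0.51)]
keeper [([391.9, 247.9], 0.74), ([372.3, 185.4], 0.67)]
honey_jar [([336.7, 248.0], 0.66), ([373.5, 188.2], 0.28)]
flat_tin [([411.5, 273.1], 0.7)]
big_weight [([390.8, 247.2], 0.88)]
price_card [([362.2, 293.3], 0.7)]
top [-0.193 -0.226  1.107]
case [([389.0, 247.1], 0.81)]
lid_hinge [([395.1, 172.7], 0.85)]
lid_front [([402.8, 238.7], 0.85)]
latch_handle [([399.7, 216.1], 0.95)]
latch_tongue_tip [([239.5, 253.6], 0.67), ([368.2, 230.3], 0.63)]
keeper [([395.4, 275.0], 0.82)]
honey_jar [([302.4, 240.9], 0.71)]
flat_tin [([256.1, 293.3], 0.78), ([299.8, 242.1], 0.18)]
big_weight [([296.1, 287.9], 0.68), ([400.5, 241.0], 0.58)]
price_card [([235.7, 256.0], 0.69)]
```

```bash
python3 - <<'E'
from h import *
S=dict(lid_hinge=(290,147.7),lid_front=(377.4,130),latch_handle=(361.7,119),latch_tongue_tip=(374.1,132.3),keeper=(372.3,185.4),case=(328.5,211.8),honey_jar=(336.7,248),flat_tin=(411.5,273.1),big_weight=(390.8,247.2),price_card=(362.2,293.3))
T=dict(lid_hinge=(395.1,172.7),lid_front=(402.8,238.7),latch_handle=(399.7,216.1),latch_tongue_tip=(368.2,230.3),keeper=(395.4,275),case=(389,247.1),honey_jar=(302.4,240.9),flat_tin=(256.1,293.3),big_weight=(296.1,287.9),price_card=(235.7,256))
for k in S:
    X=tri("side","top",S[k],T[k]); print(k,X.round(3),(proj("side",X)-S[k]).round(1),(proj("top",X)-T[k]).round(1))
a=cv2.imread("pics/side0.png");b=cv2.imread("pics/top0.png");cv2.imwrite("pics/a.png",cv2.resize(np.vstack([a[40:340,100:600],b[100:340,100:600]]),None,fx=1.1,fy=1.1))
E
```

```text
lid_hinge [ 0.685 -0.169  0.185] [0.4 0.3] [ 0.1 -0.3]
lid_front [ 0.454 -0.221  0.227] [-0.8 -0.6] [-0.2  0.7]
latch_handle [ 0.492 -0.205  0.257] [0.5 0.4] [ 0.1 -0.5]
latch_tongue_tip [ 0.455 -0.145  0.237] [1.  0.8] [ 0.3 -0.9]
keeper [ 0.464 -0.22   0.064] [-0.6 -0.4] [-0.2  0.5]
case [ 0.591 -0.188 -0.011] [-1.3 -1. ] [-0.4  1. ]
honey_jar [0.536 0.039 0.01 ] [-2.3 -1.6] [-0.6  1.4]
flat_tin [0.362 0.108 0.   ] [-1.3 -0.7] [-0.4  0.7]
big_weight [0.404 0.015 0.002] [0.3 0.2] [ 0.1 -0.2]
price_card [0.455 0.197 0.003] [1.1 0.7] [ 0.3 -0.5]
```

View pics/a.png

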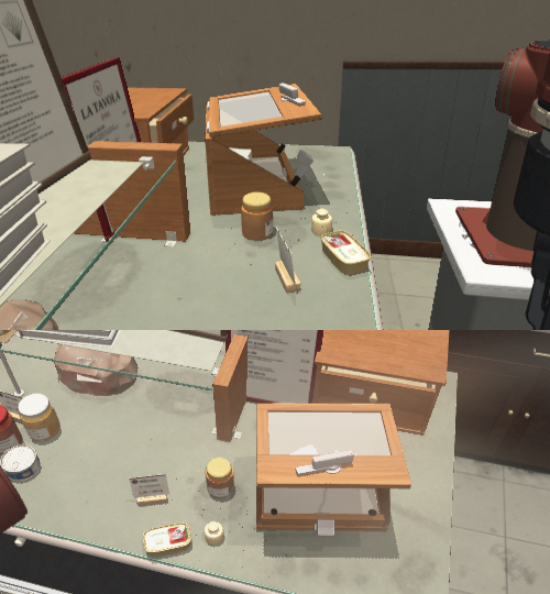

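Picture: lid stands open at roughly level (upper view, about (265,105)), wing handle on its front rail with tongue pointing left; keeper at the case's front middle; bystanders left. Now fit a model of case, lid and latch.

```bash
cat >> h.py <<'E'
from scipy.optimize import least_squares
from scipy.spatial.transform import Rotation as Ro
def model(p):
    x,y,z,yaw,q,L=p
    h=np.array([x,y,z]); C=Ro.from_euler("z",yaw); A0=C*Ro.from_euler("y",-np.radians(35)); A=A0*Ro.from_euler("y",q); H=A*Ro.from_euler("z",L)
    hd=h+A.apply([-.2,0,.036])
    return dict(lid_hinge=h,lid_front=h+A.apply([-.245,0,.014]),latch_handle=hd,latch_tongue_tip=hd+H.apply([0,.074,-.012-.004]),keeper=h+A0.apply([-.267,0,.027])),A,H
def fit(obs,p0,free=range(6)):
    free=list(free)
    def r(v):
        p=np.array(p0,float);p[free]=v;m=model(p)[0]
        return np.concatenate([proj(n,m[k])-u for n,k,u in obs])
    s=least_squares(r,np.array(p0,float)[free],loss="soft_l1",f_scale=2); p=np.array(p0,float);p[free]=s.x
    return p,r(s.x).reshape(-1,2)
def rows_to(p,R,p0,R0):  # total shift in tool axes & rotvec
    return R0.inv().apply(np.array(p)-p0),(R0.inv()*R).as_rotvec(degrees=True)
E
python3 - <<'E'
from h import *
S=dict(lid_hinge=(290,147.7),lid_front=(377.4,130),latch_handle=(361.7,119),latch_tongue_tip=(374.1,132.3),keeper=(372.3,185.4))
T=dict(lid_hinge=(395.1,172.7),lid_front=(402.8,238.7),latch_handle=(399.7,216.1),latch_tongue_tip=(368.2,230.3),keeper=(395.4,275))
obs=[("side",k,v) for k,v in S.items()]+[("top",k,v) for k,v in T.items()]
p,r=fit(obs,[.685,-.17,.187,.22,.75,.1]); print(p.round(4)); print([(o[0],o[1],e.round(1)) for o,e in zip(obs,r)])
np.save("p.npy",p)
m,A,H=model(p); print({k:v.round(3) for k,v in m.items()}, A.apply([0,0,1]).round(3),H.apply([0,1,0]).round(3))
m,A,H=model([*p[:4],0.03,p[5]]); print(m["latch_handle"])
E
```

```text
[ 0.6869 -0.1659  0.1909  0.2245  0.7244  0.3436]
[('side', 'lid_hinge', array([-0.9, -1.6])), ('side', 'lid_front', array([ 0.3, -2.5])), ('side', 'latch_handle', array([-1.3,  3. ])), ('side', 'latch_tongue_tip', array([0.6, 0.8])), ('side', 'keeper', array([1.3, 1.1])), ('top', 'lid_hinge', array([-0.7, -2.9])), ('top', 'lid_front', array([-0.6,  0.2])), ('top', 'latch_handle', array([2.1, 0.5])), ('top', 'latch_tongue_tip', array([ 1.2, -1. ])), ('top', 'keeper', array([-1.4,  3. ]))]
{'lid_hinge': array([ 0.687, -0.166,  0.191]), 'lid_front': array([ 0.451, -0.22 ,  0.233]), 'latch_handle': array([ 0.497, -0.209,  0.249]), 'latch_tongue_tip': array([ 0.456, -0.147,  0.236]), 'keeper': array([ 0.459, -0.218,  0.06 ])} [0.11  0.025 0.994] [-0.536  0.843  0.038]
[ 0.50469032 -0.2075655   0.11120385]
```

```bash
cat >> h.py <<'E'
def grasp(p,flip):
    m,A,H=model(p); n=H.as_matrix(); s=-1 if flip else 1
    y=s*n[:,0]; z=-n[:,2]; return m["latch_handle"],Ro.from_matrix(np.c_[np.cross(y,z),y,z])
E
python3 - <<'E'
from h import *
p=np.load("p.npy"); s=readout.state(); j=s["joints"]
# check kinematic guess
print((Ro.from_euler("z",j[0],degrees=True)*Ro.from_euler("y",j[1]+j[2],degrees=True)*Ro.from_euler("zyz".upper(),[j[3],j[4],j[5]+90],degrees=True)).as_euler("xyz",True),s["tcp_rot"])
for flip in(0,1):
  for q,L in((p[4],p[5]),(.03,p[5]),(.0,1.57)):
    for f in (75,95,115):
      c,R=grasp([*p[:4],q,L],flip); w=c-R.apply([0,0,1])*.2; j1=np.degrees(np.arctan2(w[1],w[0]))
      e=(Ro.from_euler("y",-f,degrees=True)*Ro.from_euler("z",-j1,degrees=True)*R).as_euler("ZYZ",True); print(flip,round(q,2),round(L,2),f,round(j1,1),e.round(0)-[0,0,90])
c,R=grasp(p,1); R0=Ro.from_euler("xyz",s["tcp_rot"],True)
for fl in (0,1):
  c,R=grasp(p,fl); print(rows_to(c-R.apply([0,0,1])*.12,R,s["eef_pos"],R0), R.as_euler("xyz",True))
E
```

```text
[-1.79996445e+02 -7.20399569e-04  1.55889453e+02] [-1.79996445e+02 -7.20399569e-04  1.55889453e+02]
0 0.72 0.34 75 -21.5 [ -4. 110. -55.]
0 0.72 0.34 95 -21.5 [ -4.  90. -54.]
0 0.72 0.34 115 -21.5 [ -4.  70. -53.]
0 0.03 0.34 75 -30.3 [ 22.  80. -62.]
0 0.03 0.34 95 -30.3 [ 25.  62. -70.]
0 0.03 0.34 115 -30.3 [ 33.  44. -82.]
0 0.0 1.57 75 -30.5 [  24.   79. -132.]
0 0.0 1.57 95 -30.5 [  27.   61. -141.]
0 0.0 1.57 115 -30.5 [  35.   44. -154.]
1 0.72 0.34 75 -21.5 [  -4.  110. -235.]
1 0.72 0.34 95 -21.5 [  -4.   90. -234.]
1 0.72 0.34 115 -21.5 [  -4.   70. -233.]
1 0.03 0.34 75 -30.3 [  22.   80. -242.]
1 0.03 0.34 95 -30.3 [  25.   62. -250.]
1 0.03 0.34 115 -30.3 [  33.   44. -262.]
1 0.0 1.57 75 -30.5 [24. 79. 48.]
1 0.0 1.57 95 -30.5 [27. 61. 39.]
1 0.0 1.57 115 -30.5 [35. 44. 26.]
(array([-0.55018362, -0.60471887, -0.13718204]), array([ 5.30826482,  3.91037571, 33.29990646])) [-173.87393116   -2.18679174  122.43620262]
(array([-0.55018362, -0.60471887, -0.13718204]), array([  -5.14945894,    6.99029805, -146.46198998])) [173.87393116   2.18679174 -57.56379738]
```

Call:
send_rows:
  moves:
    - [0,0,-0.86,0,0,0,1]
    - [0,0,-0.86,0,0,0,1]
    - [0,0,-0.86,0,0,0,1]
    - [0,0,-0.86,0,0,0,1]
    - [-0.81,-0.89,0,0,0,0,1]
    - [-0.81,-0.89,0,0,0,0,1]
    - [-0.81,-0.89,0,0,0,0,1]
    - [-0.81,-0.89,0,0,0,0,1]
    - [-0.81,-0.89,0,0,0,0,1]
    - [-0.81,-0.89,0,0,0,0,1]
    - [-0.81,-0.89,0,0,0,0,1]
    - [-0.81,-0.89,0,0,0,0,1]

```text
time: 2.3
eef_pos: [0.3757, 0.2029, 0.3692]
tcp_rot: [180.0, 0.0, 155.9]
ft_force: [0.9, 0.4, 0.0]
opening: 0.0852
finger_force: 0.0
```

Call:
send_rows:
  moves:
    - [-0.81,-0.89,0,0,0,0,1]
    - [-0.81,-0.89,0,0,0,0,1]
    - [-0.81,-0.89,0,0,0,0,1]
    - [-0.81,-0.89,0,0,0,0,1]
    - [-0.81,-0.89,0,0,0,0,1]
    - [-0.81,-0.89,0,0,0,0,1]
    - [-0.81,-0.89,0,0,0,0,1]
    - [-0.81,-0.89,0,0,0,0,1]
    - [-0.81,-0.89,0,0,0,0,1]
    - [0,0,0,0,0,0.0235,1]
    - [0,0,0,0,0,0.0235,1]
    - [0,0,0,0,0,0.0235,1]

```text
time: 3.5
eef_pos: [0.5108, -0.2076, 0.3685]
tcp_rot: [-180.0, -0.0, 130.1]
ft_force: [0.7, 0.2, 0.9]
opening: 0.0853
finger_force: 0.0
```

Call:
send_rows:
  moves:
    - [0,0,0,0,0,0.0235,1]
    - [0,0,0,0,0,0.0235,1]
    - [0,0,0,0,0,0.0235,1]
    - [0,0,0,0,0,0.0235,1]
    - [0,0,0,0,0,0.0235,1]
    - [0,0,0,0,0,0.0235,1]
    - [0,0,0,0,0,0.0235,1]
    - [0,0,0,0,0,0.0235,1]
    - [0,0,0,0,0,0.0235,1]
    - [0,0,0,0,0,0.0235,1]
    - [0,0,0,0,0,0.0235,1]
    - [0,0,0,0,0,0.0235,1]

```text
time: 4.7
eef_pos: [0.5108, -0.2069, 0.369]
tcp_rot: [180.0, -0.0, 28.6]
ft_force: [-0.3, -0.5, -0.2]
opening: 0.0852
finger_force: 0.0
```

Call:
send_rows:
  moves:
    - [0,0,0,0,0,0.0235,1]
    - [0,0,0,0,0,0.0235,1]
    - [0,0,0,0,0,0.0235,1]
    - [0,0,0,0,0,0.0235,1]
    - [0,0,0,0,0,0.0235,1]
    - [0,0,0,0,0,0.0235,1]
    - [0,0,0,0,0,0.0235,1]
    - [0,0,0,0,0,0.0235,1]
    - [0,0,0,0,0,0.0235,1]
    - [0,0,0,0,0,0.0235,1]
    - [0,0,0,0,0,0,1]

```text
time: 5.8
eef_pos: [0.5108, -0.2069, 0.369]
tcp_rot: [-180.0, -0.0, -55.7]
ft_force: [-1.0, 0.0, -0.2]
opening: 0.0854
finger_force: 0.0
```

Look with all cameras and refit.

```bash
cat >> h.py <<'E'
LB=("lid_hinge","lid_front","latch_handle","latch_tongue_tip","keeper")
def look(cams,p0,free,tag):
    obs=[]
    for n in cams:
        cv2.imwrite(f"pics/{tag}_{n}.png",optics.capture(n))
        for l in LB:
            e0=proj(n,model(p0)[0][l])
            c=[d for d in mark_of(n,l) if d["confidence"]>.3 and np.linalg.norm(px(d)-e0)<(60 if n=="wrist" else 25)]
            if c: obs.append((n,l,px(c[0])))
    p,r=fit(obs,p0,free)
    for o,e in zip(obs,r): print(o[0],o[1],o[2].round(0),e.round(1))
    print(p.round(4)); return p
E
python3 - <<'E'
from h import *
p0=np.load("p.npy")
p=look(("wrist","side","top"),p0,range(6),"b"); np.save("p1.npy",p)
s=readout.state();print(s["joints"].round(1)); R0=Ro.from_euler("xyz",s["tcp_rot"],True)
c,R=grasp(p,1); print(c,rows_to(c-R.apply([0,0,1])*.08,R,s["eef_pos"],R0))
E
```

```text
wrist lid_hinge [171. 121.] [-0.5  0.1]
wrist lid_front [378. 208.] [-0.2  1.2]
wrist latch_handle [338. 200.] [-0.4 -1. ]
wrist latch_tongue_tip [330. 256.] [-0.4  2.9]
side lid_hinge [290. 146.] [0.2 0.7]
side lid_front [380. 129.] [-0.7 -0.1]
side latch_handle [361. 123.] [0.4 0.6]
side latch_tongue_tip [375. 134.] [-1.   0.7]
side keeper [375. 188.] [-0.3 -1.2]
top lid_hinge [394. 171.] [ 0.4 -0.4]
top lid_front [402. 240.] [0.  0.8]
top latch_handle [399. 219.] [ 2.1 -0.4]
top latch_tongue_tip [368. 228.] [0.5 1.9]
top keeper [392. 275.] [2. 4.]
[ 0.6843 -0.1662  0.1905  0.2249  0.7091  0.2642]
[-30.2  -0.6  87.2  -0.   93.4 115.4]
[ 0.49376498 -0.20978824  0.24591155] (array([-0.00443942,  0.00841605,  0.04339566]), array([-5.34853516, -1.77624479,  6.3657906 ]))
```

View pics/b_wrist.png

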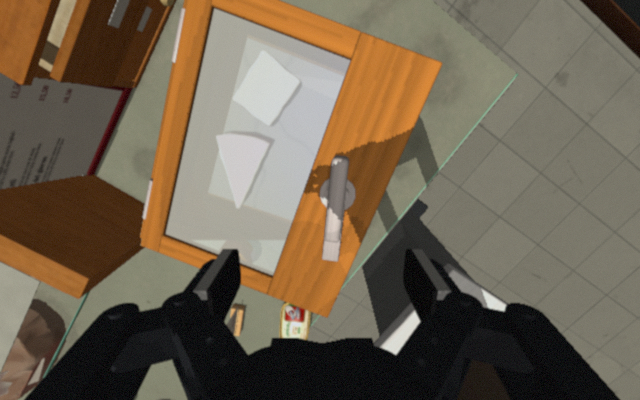

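Call:
send_rows:
  moves:
    - [-0.055,0.105,0.54,-0.0075,-0.0025,0.0088,0.7]
    - [-0.055,0.105,0.54,-0.0075,-0.0025,0.0088,0.7]
    - [0,0,0,0,0,0,0.7]
    - [0,0,0,0,0,0,0.7]

```text
time: 7.1
eef_pos: [0.5005, -0.2078, 0.3259]
tcp_rot: [174.5, 1.5, -61.9]
ft_force: [0.2, -0.4, 1.0]
opening: 0.0597
finger_force: 0.0
```

```bash
python3 - <<'E'
from h import *
p=look(("wrist",),np.load("p1.npy"),[0,1,4,5],"c")
p1=np.load("p1.npy")
s=readout.state();print(s["joints"].round(1),s["opening"]); R0=Ro.from_euler("xyz",s["tcp_rot"],True)
for q in(p1,p):
  c,R=grasp(q,1); print(c,rows_to(c+R.apply([0,0,1])*.013,R,s["eef_pos"],R0))
E
```

```text
wrist lid_hinge [107. 140.] [ 0.4 -0.6]
wrist lid_front [367. 211.] [-0.8 -1.3]
wrist latch_handle [321. 205.] [0.3 1.3]
wrist latch_tongue_tip [321. 270.] [0.  0.5]
[ 0.6846 -0.1646  0.1905  0.2249  0.6819  0.2638]
[-28.6   2.3  88.8  -3.8  93.  123.3] 0.059743786715084936
[ 0.49376498 -0.20978824  0.24591155] (array([-3.29188850e-06, -9.26059847e-04,  9.45372720e-02]), array([-0.02671292, -0.07323431,  0.02262991]))
[ 0.49262427 -0.20849551  0.24057513] (array([-0.00145703, -0.00137499,  0.0999223 ]), array([1.47732276, 0.33367347, 0.04568142]))
```

Call:
send_rows:
  moves:
    - [0,-0.02,0.8,0,0,0,0.7]
    - [0,0,0.8,0,0,0,0.7]
    - [0,0,0.5,0,0,0,0.7]
    - [0,0,0.26,0,0,0,0.7]
    - [0,0,0,0,0,0,0.7]
    - [0,0,0,0,0,0,0.7]

```text
time: 8.0
eef_pos: [0.4926, -0.2101, 0.2333]
tcp_rot: [174.6, 1.4, -62.0]
ft_force: [0.9, 0.2, 1.1]
opening: 0.0599
finger_force: 0.0
```

Call:
send_rows:
  moves:
    - [0,0,0,0,0,0,0]
    - [0,0,0,0,0,0,0]
    - [0,0,0,0,0,0,0]
    - [0,0,0,0,0,0,0]
    - [0,0,0,0,0,0,0]
    - [0,0,0,0,0,0,0]

```text
time: 8.6
eef_pos: [0.4932, -0.2096, 0.2326]
tcp_rot: [174.7, 1.4, -62.0]
ft_force: [5.2, 0.6, -0.4]
opening: 0.018
finger_force: 58.7
```

```bash
python3 - <<'E'
from h import *
p=look(("side","top"),np.load("p1.npy"),[4,5],"d")
s=readout.state();print(s["joints"].round(1),s["opening"],s["ft_force"],s["wrist_torque"])
a=cv2.imread("pics/d_side.png");cv2.imwrite("pics/d.png",cv2.resize(a[60:260,250:500],None,fx=3,fy=3))
E
```

```text
side lid_hinge [291. 150.] [-0.8 -3.4]
side lid_front [377. 129.] [ 2.3 -0.2]
side latch_handle [361. 120.] [0.9 3.1]
side latch_tongue_tip [373. 136.] [-0.4 -0.9]
top latch_handle [402. 219.] [-0.9 -0.6]
top latch_tongue_tip [366. 229.] [ 2.1 -0.2]
top keeper [394. 277.] [-0.5  2.3]
[ 0.6843 -0.1662  0.1905  0.2249  0.7091  0.2148]
[-29.1   4.1  97.   -3.8  83.  123.4] 0.01829320218028419 [ 6.04676817  0.09826479 -1.01567816] [ 2.19961783e-01 -1.07745489e+00 -4.87428598e-04]
```

View pics/d.png

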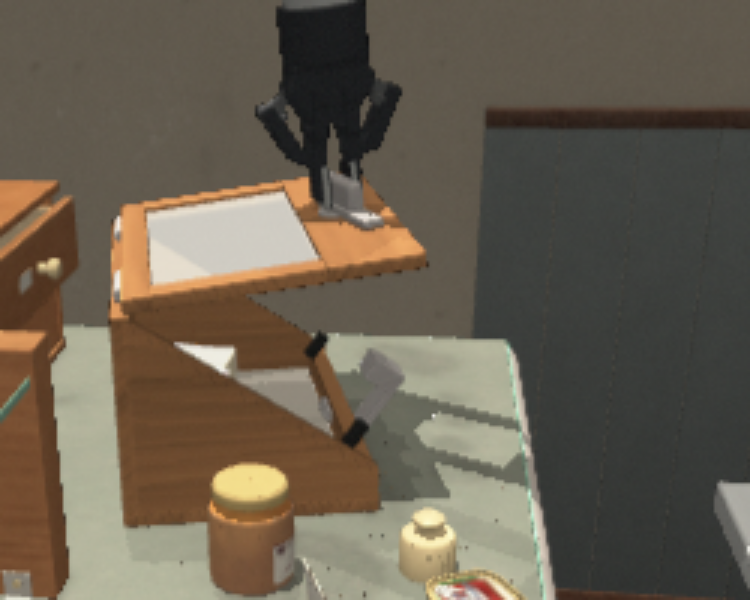

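```bash
python3 - <<'E'
from h import *
p=np.load("p1.npy"); m,A,H=model(p); s=readout.state(); R0=Ro.from_euler("xyz",s["tcp_rot"],True)
yax=A.apply([0,1,0])
for d in (3,):
  D=Ro.from_rotvec(-yax*np.radians(d)); t,r=rows_to(m["lid_hinge"]+D.apply(s["eef_pos"]-m["lid_hinge"]),D*R0,s["eef_pos"],R0); print((t/.04).round(4),(r/360).round(5))
E
```

```text
[-0.0063  0.0223  0.2614] [8.04e-03 2.18e-03 1.00e-05]
```

Call:
send_rows:
  moves:
    - [-0.006,0.022,0.261,0.008,0.0022,0,0]
    - [-0.006,0.022,0.261,0.008,0.0022,0,0]
    - [-0.006,0.022,0.261,0.008,0.0022,0,0]
    - [-0.006,0.022,0.261,0.008,0.0022,0,0]

```text
time: 9.6
eef_pos: [0.4888, -0.2108, 0.191]
tcp_rot: [-173.7, -1.8, -62.0]
ft_force: [5.7, 2.3, 0.2]
opening: 0.0181
finger_force: 58.9
```

Call:
send_rows:
  moves:
    - [-0.006,0.022,0.261,0.008,0.0022,0,0]
    - [-0.006,0.022,0.261,0.008,0.0022,0,0]
    - [-0.006,0.022,0.261,0.008,0.0022,0,0]
    - [-0.006,0.022,0.261,0.008,0.0022,0,0]

```text
time: 10.0
eef_pos: [0.4927, -0.2098, 0.1496]
tcp_rot: [-162.2, -4.9, -62.7]
ft_force: [5.7, 5.0, 1.9]
opening: 0.0182
finger_force: 58.9
```

```bash
python3 - <<'E'
from h import *
p=np.load("p1.npy");p[4]-=np.radians(24); p=look(("side","top"),p,[4,5],"e")
s=readout.state();print(s["joints"].round(1),s["opening"],s["ft_force"],s["wrist_torque"])
E
```

```text
side lid_hinge [289. 145.] [1.  1.4]
side lid_front [373. 167.] [ 2.4 -1.4]
side latch_handle [363. 150.] [0.4 3.7]
side keeper [373. 188.] [ 1.7 -1.3]
top lid_front [396. 266.] [ 0.4 -0.8]
top latch_handle [395. 241.] [2.1 2.2]
top latch_tongue_tip [365. 251.] [ 0.3 -0.1]
top keeper [394. 277.] [-0.   1.8]
[ 0.6843 -0.1662  0.1905  0.2249  0.2823  0.2068]
[-40.8  -5.7 117.7  17.3  57.9 103.2] 0.018057461652181545 [ 7.56474567  1.66396363 -1.62346821] [ 0.21347572 -0.97126344 -0.09186517]
```

Call:
send_rows:
  moves:
    - [-0.006,0.022,0.261,0.008,0.0022,0,0]
    - [-0.006,0.022,0.261,0.008,0.0022,0,0]
    - [-0.006,0.022,0.261,0.008,0.0022,0,0]
    - [-0.006,0.022,0.261,0.008,0.0022,0,0]

```text
time: 11.0
eef_pos: [0.5049, -0.2068, 0.1098]
tcp_rot: [-150.5, -7.7, -64.0]
ft_force: [5.4, 6.0, 3.6]
opening: 0.0182
finger_force: 60.1
```

Call:
send_rows:
  moves:
    - [-0.002,0.007,0.087,0.0027,0.0007,0,0]
    - [-0.002,0.007,0.087,0.0027,0.0007,0,0]
    - [0,0,0,0,0,0,0]
    - [0,0,0,0,0,0,0]
    - [0,0,0,0,0,0,0]

```text
time: 11.5
eef_pos: [0.5078, -0.206, 0.1035]
tcp_rot: [-148.7, -8.1, -64.2]
ft_force: [6.1, 2.6, 0.6]
opening: 0.0184
finger_force: 59.4
```

```bash
python3 - <<'E'
from h import *
p=np.load("p1.npy");p[4]=.05; p=look(("side","top"),p,[4,5],"f")
s=readout.state();print(s["joints"].round(1),s["opening"],s["ft_force"],s["wrist_torque"])
m,A,H=model(p); print(Ro.from_euler("xyz",s["tcp_rot"],True).inv().apply(s["ft_force"]), Ro.from_euler("xyz",s["tcp_rot"],True).apply([0,0,1]),-A.apply([0,0,1]))
E
```

```text
side lid_hinge [289. 148.] [ 0.9 -1.7]
side lid_front [366. 185.] [ 1.1 -0.5]
side latch_handle [358. 169.] [0.2 2.1]
side latch_tongue_tip [368. 190.] [-2.6 -1.4]
side keeper [373. 186.] [1.3 0.3]
top lid_hinge [394. 171.] [ 0.5 -0.2]
top lid_front [396. 270.] [-2.7 -0.3]
top latch_handle [394. 251.] [ 1.  -0.3]
top latch_tongue_tip [362. 258.] [2.8 1.1]
top keeper [391. 276.] [2.6 2.8]
[ 0.6843 -0.1662  0.1905  0.2249  0.0293  0.3136]
[-47.2  -4.  126.2  38.8  47.5  80.4] 0.018161299932381636 [ 4.95264534  2.82837882 -0.09321814] [ 0.39763027 -0.61168471  0.07886856]
[-0.39791468 -4.84110683  2.99039476] [ 0.52039316  0.11817244 -0.84571049] [ 0.53546867  0.12249775 -0.83562408]
```

Call:
send_rows:
  moves:
    - [-0.002,0.007,0.087,0.0027,0.0007,0,0]
    - [-0.002,0.007,0.087,0.0027,0.0007,0,0]
    - [0,0,0,0,0,0,0]
    - [0,0,0,0,0,0,0]

```text
time: 12.5
eef_pos: [0.5108, -0.2053, 0.0974]
tcp_rot: [-146.7, -8.5, -64.4]
ft_force: [1.9, 4.1, 6.1]
opening: 0.0183
finger_force: 60.7
```

```bash
cat > st.py <<'E'
from h import *
s=readout.state(); R=Ro.from_euler("xyz",s["tcp_rot"],True); z=R.apply([0,0,1])
print("F tool",R.inv().apply(s["ft_force"]).round(1),"M",R.inv().apply(s["wrist_torque"]).round(2),"tilt q",round(np.radians(35)-np.arccos(-z[2]),4),s["eef_pos"].round(4),s["joints"].round(1))
E
python3 st.py
```

```text
F tool [-1.9 -6.5 -3.4] M [ 0.77 -0.4   0.03] tilt q 0.0131 [ 0.5108 -0.2053  0.0974] [-48.1  -3.2 127.   42.7  46.6  76.3]
```

Call:
send_rows:
  moves:
    - [-0.002,0.004,0.06,0.002,0.0005,0,0]
    - [0,0,0.06,0,0,0,0]
    - [0,0,0,0,0,0,0]
    - [0,0,0,0,0,0,0]

```text
time: 12.9
eef_pos: [0.5131, -0.2047, 0.0932]
tcp_rot: [-146.0, -8.7, -64.5]
ft_force: [-1.4, 2.9, 7.5]
opening: 0.0187
finger_force: 61.8
```

```bash
python3 st.py
```

```text
F tool [-2.  -4.4 -6.6] M [ 0.57 -0.58  0.03] tilt q 0.0005 [ 0.5131 -0.2047  0.0932] [-48.2  -2.5 127.3  44.3  46.   74.6]
```

Call:
send_rows:
  moves:
    - [0,0,0.05,0,0,0,0]
    - [0,0,0.05,0,0,0,0]
    - [0,0,0,0,0,0,0]
    - [0,0,0,0,0,0,0]

```text
time: 13.3
eef_pos: [0.5145, -0.2046, 0.0916]
tcp_rot: [-146.0, -8.7, -64.3]
ft_force: [-35.3, 5.0, 37.6]
opening: 0.0184
finger_force: 70.7
```

```bash
python3 st.py
```

```text
F tool [-13.9   2.1 -49.9] M [-0.48 -2.63  0.04] tilt q 0.0011 [ 0.5145 -0.2046  0.0916] [-48.1  -2.1 127.1  44.4  45.8  74.4]
```

Call:
send_rows:
  moves:
    - [0,0,-0.03,0,0,0,0]
    - [0,0,0,0,0,0,0]
    - [0,0,0,0,0,-0.012,0]
    - [0,0,0,0,0,-0.014,0]
    - [0,0,0,0,0,-0.014,0]
    - [0,0,0,0,0,0,0]

```text
time: 13.9
eef_pos: [0.5142, -0.2045, 0.0921]
tcp_rot: [-148.8, -16.6, -51.9]
ft_force: [-22.6, 5.9, 27.5]
opening: 0.0185
finger_force: 67.5
```

```bash
python3 st.py
```

```text
F tool [-10.   -4.3 -34.4] M [ 0.61 -1.76 -0.07] tilt q 0.0006 [ 0.5142 -0.2045  0.0921] [-48.1  -2.2 127.2  44.4  45.8  59.9]
```

Call:
send_rows:
  moves:
    - [0,0,0,0,0,-0.014,0]
    - [0,0,0,0,0,-0.014,0]
    - [0,0,0,0,0,-0.014,0]
    - [0,0,0,0,0,-0.014,0]
    - [0,0,0,0,0,-0.014,0]
    - [0,0,0,0,0,-0.014,0]
    - [0,0,0,0,0,-0.014,0]
    - [0,0,0,0,0,0,0]

```text
time: 14.7
eef_pos: [0.5144, -0.2041, 0.0923]
tcp_rot: [-163.5, -31.3, -16.5]
ft_force: [-22.5, 6.3, 28.3]
opening: 0.0182
finger_force: 67.6
```

```bash
python3 st.py
```

```text
F tool [ -5.2  -9.9 -34.9] M [ 1.87 -1.14 -0.04] tilt q 0.0001 [ 0.5144 -0.2041  0.0923] [-48.1  -2.2 127.1  44.4  45.9  24.6]
```

Call:
send_rows:
  moves:
    - [0,0,0,0,0,-0.014,0]
    - [0,0,0,0,0,-0.014,0]
    - [0,0,0,0,0,-0.014,0]
    - [0,0,0,0,0,-0.014,0]
    - [0,0,0,0,0,-0.014,0]
    - [0,0,0,0,0,0,0]
    - [0,0,0,0,0,0,0]

```text
time: 15.4
eef_pos: [0.5143, -0.2038, 0.0922]
tcp_rot: [180.0, -35.0, 13.2]
ft_force: [-21.9, 7.8, 29.3]
opening: 0.0184
finger_force: 67.8
```

```bash
python3 st.py; python3 - <<'E'
from h import *
p=np.load("p1.npy");p[4]=.01;p[5]=1.55; p=look(("side","top"),p,[4,5],"g")
E
```

```text
F tool [  0.8 -12.6 -35.3] M [ 2.34 -0.2  -0.02] tilt q 0.0001 [ 0.5143 -0.2038  0.0922] [-48.1  -2.2 127.2  44.4  45.9  -0.4]
side lid_hinge [293. 147.] [-3.1 -0.6]
side lid_front [364. 188.] [ 0.9 -0.6]
side latch_handle [356. 170.] [1.2 3.4]
side latch_tongue_tip [374. 191.] [-0.3  0.2]
side keeper [371. 186.] [3.6 0.3]
top lid_hinge [391. 170.] [3.4 0.4]
top lid_front [395. 268.] [-1.8  1.1]
top latch_handle [391. 270.] [  3.1 -18.7]
top keeper [392. 276.] [2.1 3.2]
[ 0.6843 -0.1662  0.1905  0.2249 -0.0159  1.5934]
```

Call:
send_rows:
  moves:
    - [0,0,-0.03,0,0,0,0]
    - [0,0,-0.015,0,0,0,0]
    - [0,0,0,0,0,0,0]
    - [0,0,0,0,0,0,0.8]
    - [0,0,0,0,0,0,0.8]
    - [0,0,0,0,0,0,0.8]
    - [0,0,0,0,0,0,0.8]
    - [0,0,0,0,0,0,0.8]
    - [0,0,-0.5,0,0,0,0.8]
    - [0,0,-0.8,0,0,0,0.8]
    - [0,0,-0.8,0,0,0,0.8]
    - [0,0,-0.8,0,0,0,0.8]

```text
time: 17.2
eef_pos: [0.4476, -0.2195, 0.1872]
tcp_rot: [179.9, -34.9, 13.0]
ft_force: [0.7, -1.2, 0.4]
opening: 0.0686
finger_force: 0.0
```

```bash
python3 st.py; python3 - <<'E'
from h import *
p=np.load("p1.npy");p[4]=.01;p[5]=1.55; p=look(("side","top","wrist"),p,[4,5],"i")
a=cv2.imread("pics/i_wrist.png");b=cv2.imread("pics/i_side.png")[120:260,280:480]
cv2.imwrite("pics/i.png",np.vstack([cv2.resize(a,(480,300)),cv2.resize(b,(400,280)) if 0 else cv2.resize(b,(480,290))]))
E
```

```text
F tool [ 0.5  1.3 -0. ] M [ 0.02 -0.29  0.04] tilt q 0.0022 [ 0.4476 -0.2195  0.1872] [-57.3 -19.  129.3  37.5  62.2   4. ]
side lid_hinge [288. 147.] [ 2.1 -0.4]
side lid_front [365. 192.] [-0.  -4.6]
side latch_handle [357. 172.] [-0.2  1.7]
side latch_tongue_tip [375. 189.] [-0.8  0.8]
side keeper [374. 185.] [0.1 1.6]
top lid_hinge [391. 169.] [2.8 1.3]
top lid_front [393. 269.] [-0.1  0.6]
top latch_handle [394. 250.] [0.6 1.4]
top latch_tongue_tip [396. 280.] [0.2 1.4]
top keeper [392. 272.] [1.5 7. ]
wrist latch_handle [321. 194.] [-0.3  4.2]
wrist keeper [321. 250.] [-0.4  8.6]
[ 0.6843 -0.1662  0.1905  0.2249 -0.0112  1.6488]
```

View pics/i.png

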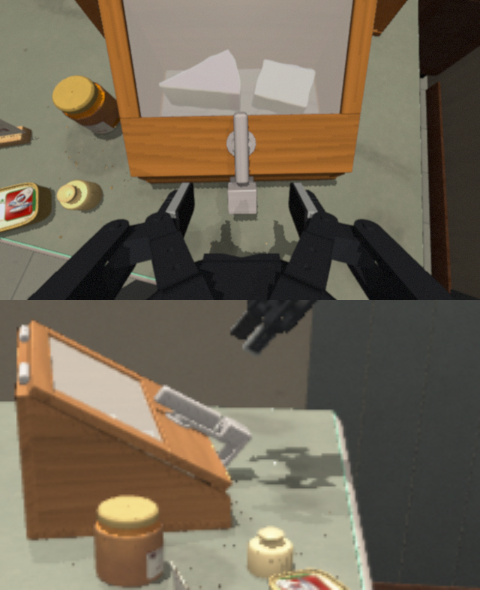

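The handle points straight over the edge (240,115→240,180), with its tongue under the keeper at (242,197). The lid is shut, the gripper is clear and the bystanders haven't moved.

```bash
python3 -c "
from bench import ticket
print(ticket.sign_off())"
```

```text
the job is handed in; nothing more can be done
None
```

The lid is shut and latched, with the tongue under the keeper; the gripper is clear, the bystanders look undisturbed in the last pictures, and I handed the job in at about 17 s (no verdict was returned).

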